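# Load and clamp the twine spool

## Robot

A 7-joint arm with a two-finger parallel gripper is mounted at the origin on the work surface. World frame = base frame: x ahead of the robot, y to its left, z up, the work surface at z = 0. Lengths are in mm, angles in rad, forces in N, time in s.
With the tool pointing down it reaches from about 400 to 875 mm from the base axis. Payload 4.4 kg.
Tool frame: the origin (TCP) lies on the centre line of the jaws, within the pads' length; the fingertips stand 25 mm ahead of it and the grasp point (between the pads) lies 6 mm ahead of it (ctrl.finger_overhang is the distance from the TCP to the fingertips, in mm); z points along the fingers, y is the line along which they close (so a half turn about z gives the same grasp; the last joint's range is limited). The gripper opens to 85 mm and grips with 20 to 120 N. Pads are 22 mm wide; open, the fingers measure 114 mm over their backs; the gripper's body (76 mm by 85 mm) begins 54 mm behind the grasp point. The pads swing forward as they close: fully open they stand 13 mm farther back than shut.
Start: joints at [-1.265, 0.628, 0.038, 1.517, -0.027, 0.996, -0.02], TCP at [236.119, 605.612, 256.313] pointing down, gripper open.
Joint ranges: [-3.06, 3.06], [-0.37, 2.12], [-1.25, 1.32], [0.18, 2.47], [-1.1, 4.24], [0.23, 1.98], [-2.94, 2.94]. Speed limits (rad/s): [2.57, 2.57, 3.14, 3.14, 3.14, 3.14, 3.14].

## Interface

Orientations are given as [roll, pitch, yaw] about the fixed x, y, z axes, in that order (R = Rz(yaw) Ry(pitch) Rx(roll)).
In Python, from cell import ctrl gives the robot as it stands. The module is installed in compiled form; this text tells all that it offers.
- The arm moves only by the tool play_rows, never from a script. Its argument "targets" is a list of rows, each a list of 5 numbers: the closure, from 0 (fully open) to 1 (shut), then the shift along the tool's x, y, z in cm, then the turn about the tool's z in degrees. In form: [[gripper, dx, dy, dz, spin], ...]. A call has 1 to 10 rows; each row is the pose to reach, as a shift and turn from the pose commanded when the call began, along the tool's axes at that moment; what a row does not reach only later rows make up. A row lasts 1/10 s, in which the tool goes at most 50 mm and 8.59 degrees, less where a joint would pass 70% of its speed; a pose out of reach is approached as far as the arm can. A call with a gripper value outside its range is refused whole. The fingers move at their own pace and stop on an object; the grip force is fixed at half the most. Time passes only in rows, so rows that repeat a pose let the fingers close. It gives the time, the measured TCP pose, the force, the opening and the grip force at its end, in the units of the state.
- ctrl.read_state(): the state, without advancing time (a new reading comes with each control period).
- ctrl.get_image(name): name is "scene" or "side" or "wrist"; returns (picture, depth): 480x640x3 uint8, red, green, blue; 480x640 float32, mm along the optical axis (not along the pixel's ray), 0 where there is no reading.
- ctrl.calibration(name): a dict with "vfov" (degrees; the focal length in pixels is half the picture's height over the tangent of half this angle, whatever the lens; pixels are square), "cx", "cy" (the principal point, pixels), "k1" (the pictures are not rectified: a ray, as slopes to the right and down, at radius r is drawn at 1 + k1 r^2 times it, then the intrinsics apply), "extrinsics" (4x4, takes a point from camera to world coordinates); the wrist camera has in their place "mount" (4x4, takes a point from camera to tool coordinates, whose origin is the TCP and whose axes are the flange's). Camera axes: x right, y down, z forward; pixel columns grow to the right and rows downward; lengths in mm; the calibration is good to about 2 mm. A picture is of the moment at which its call begins: read the wrist's pose just before it. calibration takes no time and is no camera call.
- ctrl.finish_job(): hands the job in; it is judged then, once.
Trained networks look in the newest picture that a camera, given by its name, has taken for a name from the list of things; names that differ only in an ending like _2 or _b are one class to them, and where a whole thing is asked for, a point or a joint stands for the part that bears it (a point fixed in the world has none). Each returns a list of dicts, best first, with "confidence" (0 to 1); they miss things now and then, are a little off and sometimes report something else, mostly with a low value. They report only what shows in the picture. A call takes as long as a camera call. They do not tell look-alikes from the thing itself.
- ctrl.search_frame(camera, name): "bbox" ([left, top, right, bottom] in pixels, round what is visible of it).
- ctrl.trace(camera, name): "pixels" (480x640 bool, what is visible of it) and "bbox" ([left, top, right, bottom] in pixels, round what is visible of it).
The state is a dict: "clock": time; "qpos": joint angles; "qd": joint speeds; "tau": joint torques, N m; "eef_pos": TCP position; "tool_rot": TCP orientation; "force": force on the tool from outside, world axes, zero at the start; "torque": the same for the moment, N m; "width": finger opening in mm; "gripper_force": force on a finger pad.
Only numpy, scipy, OpenCV 4.12 (cv2) and the standard library are available. Lean on these libraries where they do the work, as an engineer would, in place of code of your own. Each camera call takes 0.05 s, during which the arm holds its last target. There are 200 camera calls.

## Task

Load the twine stand: pick up the twine spool, lower it (do not drop it) upright over the stand's spindle until its flange lies on the plate, then turn the three clamp knobs clockwise, one after another in any order, fully to their end stops so that all three clamp fingers lie over the flange. Leave the paper roll, the mug and the cutter where they are, and let go of everything at the end.

Things in the scene. Friction and masses are not known exactly. Their poses are not given: they have to be found in the camera images.
- stand: Twine stand, fixed to the table: grey plate 12 mm thick, central disc of 132 mm diameter with three flat arms, each ending in a round pad 105 mm from the centre that carries a clamp knob; a spindle stands at the centre. Origin: on the spindle axis at the table surface, z up. It may be turned up to 25 degrees; its -x faces roughly to the robot.
- seat (a point): Where the spool's underside comes to rest: centre of the plate's upper face, on the spindle axis, 12 mm above the table. The steel spindle is upright, 24 mm in diameter, its top 72 mm above the table, the upper 15 mm tapering to 10 mm diameter.
- spool: Spool of natural twine, loose, upright, 0.2 to 0.42 kg: rigid wound cylinder 60 mm in diameter, 80 mm total height, with a grey bottom flange of 110 mm diameter, 8 mm thick, and a 40 mm hole right through along its axis. Origin: on the axis at the flange's underside, z up. Grip the cylinder across its diameter from above, about 60 mm above the underside.
- clamp_front (a joint): Angle of a captive clamp knob, the one on the arm of the stand that points along the stand's -x (towards the robot); rad. 0 is open, grows clockwise seen from above, end stop at 1.40 where the clamp finger points at the spindle over the flange. Starts between 0 and 0.35, finger clear of the spool's place. Light friction (0.08 N m), no spring, stays where left.
- clamp_front_grip (a point): Grip point of knob clamp_front, on its vertical axis, 55 mm above the table. Black wing 64 long, 16 thick, from 37 to 67 mm above the table; under it a steel clamp finger 18 wide reaches 65 mm from the axis, 23 to 32 mm above the table. Turns with the knob: x points along the finger (across the wing's thickness: pinch along it), y along the wing, z up.
- clamp_left (a joint): Angle of a captive clamp knob, the one on the far left arm (60 degrees to the left of the stand's +x); rad. 0 is open, grows clockwise seen from above, end stop at 1.40 where the clamp finger points at the spindle over the flange. Starts between 0 and 0.35, finger clear of the spool's place. Light friction (0.08 N m), no spring, stays where left.
- clamp_left_grip (a point): Grip point of knob clamp_left, on its vertical axis, 55 mm above the table. Black wing 64 long, 16 thick, from 37 to 67 mm above the table; under it a steel clamp finger 18 wide reaches 65 mm from the axis, 23 to 32 mm above the table. Turns with the knob: x points along the finger (across the wing's thickness: pinch along it), y along the wing, z up.
- clamp_right (a joint): Angle of a captive clamp knob, the one on the far right arm (60 degrees to the right of the stand's +x); rad. 0 is open, grows clockwise seen from above, end stop at 1.40 where the clamp finger points at the spindle over the flange. Starts between 0 and 0.35, finger clear of the spool's place. Light friction (0.08 N m), no spring, stays where left.
- clamp_right_grip (a point): Grip point of knob clamp_right, on its vertical axis, 55 mm above the table. Black wing 64 long, 16 thick, from 37 to 67 mm above the table; under it a steel clamp finger 18 wide reaches 65 mm from the axis, 23 to 32 mm above the table. Turns with the knob: x points along the finger (across the wing's thickness: pinch along it), y along the wing, z up.
- paper_roll: Bystander: white paper roll standing on end, 100 mm diameter, 100 mm tall, 40 mm hole. Origin at the centre of its underside. Not part of the job; it may stand on either side of the stand, with the spool on the other.
- mug: Bystander: white mug, 82 mm diameter, 95 mm tall, beyond the stand. Origin at the centre of its underside.
- cutter: Bystander: yellow cutter handle lying flat, 150 x 30 x 16 mm, beyond the stand. Origin at the centre of its underside.
There are look-alikes about, which are no part of the job. What is shaped like the spool but green or yellow is not meant.

How it is judged:
By the outcome, as a careful person would: the job done as asked, in the order asked, and still so for the second after the job is handed in, with the robot touching nothing.
It also fails if it takes over 69 s, if anything falls off the work surface, if the arm or the gripper's body presses on something with over 40 N, if the wrist force passes 120 N, or if a joint passes its speed limit or range.

## Working session

There is one attempt and no reset: what is moved stays moved. The work goes in short steps, Python scripts to look and compute and a tool call to move; the robot and the scene stay as the last step left them, time stands still between calls to the robot, and variables do not carry over. Pictures are saved under pics/ and viewed, at most 10 in all, crops included, and the job is handed in when it is done.

Besides the shell and the picture viewer there is one more tool, called after "Request:" as name(argument=value, ...) on one line, values as JSON. play_rows: Moves the arm, as the interface text tells. Its arguments: {"type":"object","properties":{"targets":{"type":"array"}},"required":["targets"]}

```bash
mkdir -p pics
cat > h.py <<'E'
import numpy as np, cv2
from scipy.spatial.transform import Rotation as R
from cell import ctrl
def T_tool():
    s=ctrl.read_state(); T=np.eye(4); T[:3,:3]=R.from_euler('xyz',s['tool_rot']).as_matrix(); T[:3,3]=s['eef_pos']; return T
def cam(name):
    c=ctrl.calibration(name); T=np.array(c['extrinsics']) if 'extrinsics' in c else T_tool()@np.array(c['mount'])
    f=240/np.tan(np.radians(c['vfov'])/2); return f,c['cx'],c['cy'],c['k1'],T
def slopes(C,u,v):
    f,cx,cy,k,T=C; a=(np.asarray(u,float)-cx)/f; b=(np.asarray(v,float)-cy)/f; x,y=a,b
    for _ in range(8):
        r=x*x+y*y; x,y=a/(1+k*r),b/(1+k*r)
    return x,y
def pts(C,u,v,d):
    x,y=slopes(C,u,v); P=np.stack([x*d,y*d,np.asarray(d,float)],-1); return P@C[4][:3,:3].T+C[4][:3,3]
def onz(C,u,v,z):
    x,y=slopes(C,u,v); D=np.stack([x,y,np.ones_like(x)],-1)@C[4][:3,:3].T; o=C[4][:3,3]
    return o+D*((z-o[2])/D[...,2])[...,None]
def cloud(name):
    C=cam(name); im,d=ctrl.get_image(name); v,u=np.mgrid[:480,:640]
    return C,im,d,pts(C,u,v,d)
def save(n,im): cv2.imwrite('pics/'+n,cv2.cvtColor(im,cv2.COLOR_RGB2BGR))
E
python3 - <<'E'
from h import *
ims=[]
print(ctrl.read_state())
for n in ['scene','side']:
    C,im,d,P=cloud(n); ims.append(im); save(n+'.png',im)
    for k in ['spool','stand','paper_roll','clamp_front','clamp_left','clamp_right']:
        for r in ctrl.trace(n,k)[:3]:
            m=r['pixels']&(d>0); Q=P[m]
            print(n,k,round(r['confidence'],2),np.round(r['bbox']),np.median(Q,0).round(),Q[:,2].max().round(), im[m].mean(0).round()) if len(Q) else 0
E
```

```text
{'clock': 0.0, 'qpos': array([-1.26478162,  0.62934288,  0.03844304,  1.5183896 , -0.02700263,
        0.99629791, -0.01997368]), 'qd': array([-2.30958708e-03, -6.47377362e-04, -4.85966078e-04, -1.59591197e-03,
       -4.41428634e-04,  1.04071755e-03,  1.36542992e-05]), 'tau': array([ 4.38646466e-04, -5.63431621e+01,  1.22656748e+00, -1.93458509e+01,
        1.09482018e-02,  1.01734136e-02, -4.72667708e-06]), 'eef_pos': array([235.90830018, 605.04710329, 255.38426472]), 'tool_rot': array([-3.13967310e+00,  2.40628721e-05,  2.76980149e+00]), 'force': array([-0.02981171,  0.02226803,  0.06798312]), 'torque': array([-0.01562228, -0.02934183, -0.03415024]), 'gripper_force': 0.0, 'width': 85.31004630144483}
scene spool 0.97 [436. 277. 491. 339.] [571. 335.  21.] 83.0 [134. 119.  95.]
scene spool 0.79 [370. 242. 425. 301.] [577. 194.  23.] 83.0 [ 62. 130.  60.]
scene spool 0.61 [400. 329. 462. 400.] [721. 344.  17.] 83.0 [189. 162.   5.]
scene stand 0.73 [248. 180. 348. 264.] [587. -59.  12.] 72.0 [114. 110. 107.]
scene stand 0.21 [154. 175. 206. 228.] [ 716. -293.   61.] 98.0 [186. 183. 1
[... 272 characters left out ...]
eft 0.97 [290. 226. 333. 253.] [629.  17.  40.] 69.0 [92. 85. 81.]
side spool 0.81 [302. 363. 356. 420.] [545. 348.  10.] 85.0 [151. 136. 114.]
side spool 0.55 [230. 352. 285. 409.] [693. 356.  10.] 84.0 [222. 197.  78.]
side stand 0.79 [315. 194. 414. 282.] [562. -56.  12.] 74.0 [128. 129. 128.]
side stand 0.38 [336. 190. 367. 217.] [ 600. -154.   39.] 71.0 [96. 90. 85.]
side paper_roll 0.9 [392. 135. 429. 184.] [ 460. -330.   82.] 106.0 [232. 228. 220.]
side clamp_front 0.68 [385. 230. 414. 269.] [456. -55.  47.] 73.0 [83. 80. 78.]
side clamp_left 0.68 [312. 246. 346. 270.] [610.  27.  50.] 71.0 [68. 66. 65.]
side clamp_right 0.8 [335. 192. 366. 218.] [ 601. -154.   41.] 71.0 [93. 87. 82.]
```

View pics/scene.png

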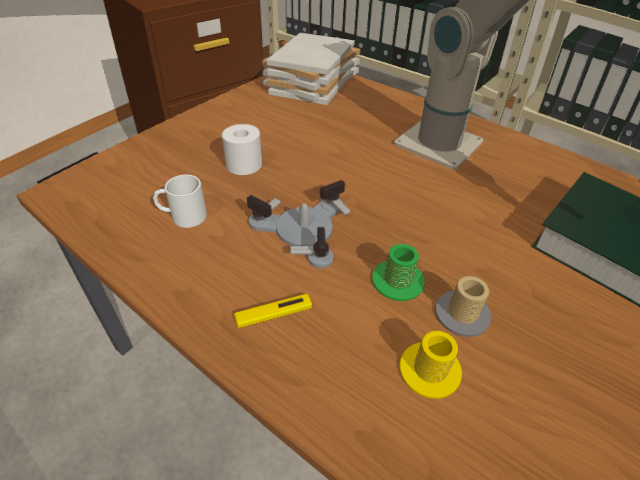

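View pics/side.png

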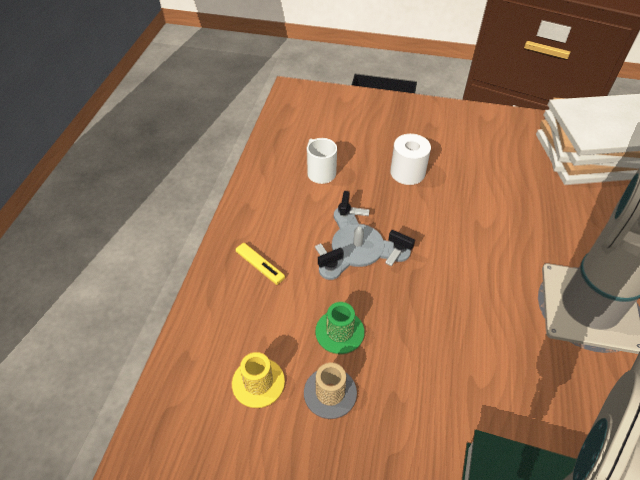

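Scene picture: tan spool with grey flange at (465,305). Look-alikes are the green one at (400,270) and the yellow one at (435,362), so I choose the tan one. The stand's spindle is at (305,215), with knobs at about (332,190), (260,207) and (321,243). The side view agrees, with the tan spool at (330,388).

Run:
```python
from h import *
from scipy.optimize import least_squares
def circ(q,r): return least_squares(lambda p:np.hypot(*(q-p).T)-r,np.median(q,0),loss='soft_l1',f_scale=2).x.round(1)
out=[]
for n in ['scene','side']:
    C,im,d,P=cloud(n)
    r=ctrl.trace(n,'spool')[0]; m=r['pixels']&(d>0); Q=P[m]
    # flange rim pixels: outer contour of flange top; outer hull on plane z=8
    h=cv2.findContours(r['pixels'].astype(np.uint8),0,1)[0]; h=max(h,key=len)[:,0]
    W=onz(C,h[:,0],h[:,1],8.)[:,:2]
    t=Q[Q[:,2]>74][:,:2]; fl=Q[(Q[:,2]<14)][:,:2]
    print(n,r['bbox'],'top',(t.max(0)+t.min(0))/2,'flange rim fit',circ(W[np.hypot(*(W-np.median(fl,0)).T)>45],55),len(t))
    b=[int(x) for x in r['bbox']]; out.append(cv2.resize(im[b[1]-20:b[1]+80,b[0]-20:b[0]+80],(400,400)))
    S=P.reshape(-1,3); S=S[(d.ravel()>0)&(S[:,0]>400)&(S[:,0]<700)&(S[:,1]<100)&(S[:,1]>-200)]
    sp=S[(S[:,2]>45)&(S[:,2]<80)&(np.hypot(S[:,0]-555,S[:,1]+62)<45)]
    print('spindle',np.median(sp,0),len(sp),sp[sp[:,2]>64].mean(0))
    for c in [(460,-55),(620,22),(600,-154)]:
        k=S[(S[:,2]>58)&(np.hypot(S[:,0]-c[0],S[:,1]-c[1])<50)]
        print(c,k.mean(0).round(1),len(k))
save('crop.png',np.hstack(out))
print(ctrl.calibration('wrist'))
```

```text
scene [398.8, 329.7, 461.2, 401.1] top [702.25779786 341.78593751] flange rim fit [688.8 336.9] 581
spindle [565.46215112 -60.70196445  58.26803988] 112 [562.27163138 -64.15648628  68.52297047]
(460, -55) [457.7 -63.2  64.2] 160
(620, 22) [616.4  27.4  65.7] 175
(600, -154) [ 614.  -153.9   64.7] 175
side [302.7, 363.4, 357.0, 416.8] top [547.25568288 332.95311788] flange rim fit [547.9 330.3] 414
spindle [554.40768027 -59.53388054  58.48186919] 95 [554.88505977 -62.84625732  68.23715649]
(460, -55) [449.9 -62.7  64.9] 177
(620, 22) [607.9  26.6  65.4] 181
(600, -154) [ 606.3 -154.2   65.3] 127
{'vfov': 65.2641295229123, 'cx': 311.9792389876263, 'cy': 244.7125403765256, 'k1': -0.043001250720205615, 'mount': array([[-7.69877015e-04, -9.50071992e-01, -3.12029835e-01,
         7.93447344e+01],
       [ 9.99999322e-01, -1.00397363e-03,  5.89593400e-04,
         5.08979741e-01],
       [-8.73425901e-04, -3.12029169e-01,  9.50072121e-01,
        -1.17842827e+02],
       [ 0.00000000e+00,  0.00000000e+00,  0.00000000e+00,
         1.00000000e+00]])}
```

View pics/crop.png

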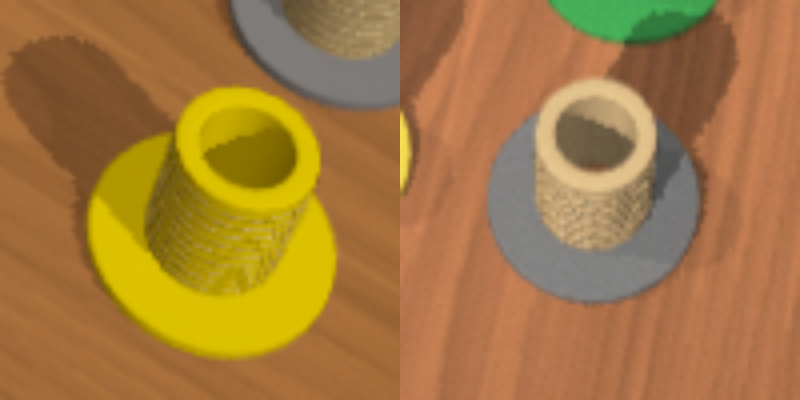

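The crop shows the tan spool with its grey flange in the side view, at (548,332) mm. The scene network's first hit this time was the yellow look-alike, so I discard it. Moving above the spool.

Request:
play_rows(targets=[[0,-4.3,-1.6,0.2,0],[0,-8.7,-3.1,0.4,0],[0,-13,-4.7,0.6,0],[0,-17.3,-6.2,0.8,0],[0,-21.7,-7.8,1,0],[0,-26,-9.4,1,0],[0,-30.3,-11,1,0],[0,-34.7,-12.5,1,0],[0,-39,-14.1,1,0],[0,-39,-14.1,1,0]])

```text
clock: 1.9
eef_pos: [554.9, 324.2, 246.4]
tool_rot: [-3.139, 0.006, 2.758]
force: [0.2, -1.2, 0.2]
width: 85.2
gripper_force: 0.0
```

```bash
cat > sp.py <<'E'
from h import *
from scipy.optimize import least_squares
def circ(q,r): return least_squares(lambda p:np.hypot(*(q-p).T)-r,np.median(q,0),loss='soft_l1',f_scale=1).x.round(1)
s=ctrl.read_state(); print(s['clock'],s['eef_pos'].round(1),s['tool_rot'].round(4))
C,im,d,P=cloud('wrist'); save('w1.png',im)
for r in ctrl.trace('wrist','spool')[:2]:
    m=r['pixels']&(d>0);Q=P[m]; t=Q[Q[:,2]>72]
    print(r['confidence'],r['bbox'],im[m].mean(0),'zmax',np.percentile(t[:,2],[50,95]),'n',len(t))
    L=max(cv2.findContours(((P[...,2]>72)&r['pixels']).astype(np.uint8),0,1)[0],key=len)[:,0]
    c=circ(onz(C,L[:,0],L[:,1],80.)[:,:2],30); print('top',c)
    h=max(cv2.findContours(r['pixels'].astype(np.uint8),0,1)[0],key=len)[:,0]
    h=h[(h[:,0]>2)&(h[:,0]<637)&(h[:,1]>2)&(h[:,1]<477)]
    print('flange',circ(onz(C,h[:,0],h[:,1],8.)[:,:2],55))
    T=T_tool(); e=np.append(c,66)-s['eef_pos']; print('tool shift to grasp mm',(T[:3,:3].T@e).round(1))
E
python3 sp.py
```

```text
1.9 [554.9 324.2 246.4] [-3.1388  0.0064  2.7579]
0.8 [127.8, 202.4, 243.9, 320.1] [ 49.37825298 137.12073835  60.22836393] zmax [79.912096   81.26419915] n 2456
top [555.9 189.3]
flange [557.3 185.9]
tool shift to grasp mm [ -50.4 -125.1  180.4]
0.72 [327.5, 275.4, 428.1, 393.7] [197.2459558  171.01013898  16.22533607] zmax [80.16483539 81.49369561] n 2126
top [698.1 340.7]
flange [701.5 340.1]
tool shift to grasp mm [-127.2   67.9  180.4]
```

```bash
sed -i "s/\[:2\]:/:/; s/save('w1.png',im)/save('w2.png',im)/" sp.py; python3 sp.py
```

```text
2.0 [549.3 331.  246.2] [-3.1414e+00  1.0000e-04  2.7663e+00]
0.94 [322.6, 282.9, 423.7, 402.2] [198.06418919 171.99391892  16.21722973] zmax [80.22877182 81.5863155 ] n 2156
top [698.3 341.1]
flange [702.3 340.4]
tool shift to grasp mm [-135.5   63.2  180. ]
0.92 [124.2, 209.7, 240.2, 328.1] [ 50.53652243 135.81232632  59.93370385] zmax [79.97051877 81.359433  ] n 2444
top [555.8 189.3]
flange [557.1 186.5]
tool shift to grasp mm [ -57.6 -129.8  180. ]
0.62 [258.2, 154.6, 370.6, 262.3] [143.58662281 129.75230263 106.29002193] zmax [80.05991658 81.29772048] n 2617
top [548.8 332.1]
flange [550. 332.]
tool shift to grasp mm [  0.6   0.7 180.2]
```

View pics/w2.png

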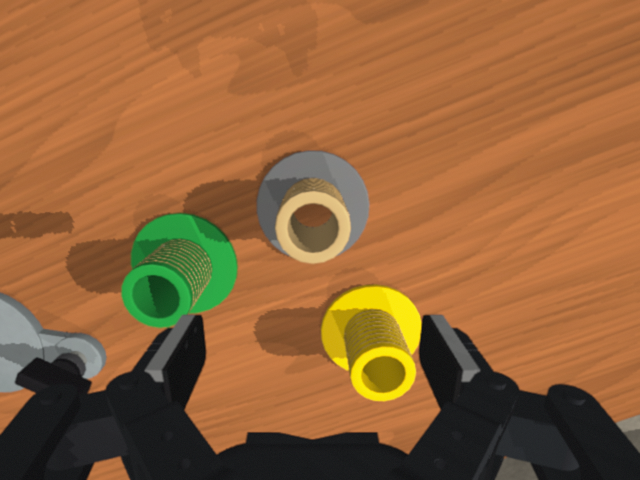

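Wrist view: tan spool at (313,215), green at (160,290), yellow at (385,370). The tan one is directly under the tool, within 1 mm. Descending and gripping.

Request:
play_rows(targets=[[0,0.1,0.1,4.5,0],[0,0.1,0.1,9,0],[0,0.1,0.1,13,0],[0,0.1,0.1,16,0],[0,0.1,0.1,17.8,0],[0,0.1,0.1,17.8,0],[0.6,0.1,0.1,17.8,0],[0.6,0.1,0.1,17.8,0],[0.6,0.1,0.1,17.8,0],[0.6,0.1,0.1,17.8,0]])

```text
clock: 3.1
eef_pos: [548.0, 334.8, 70.4]
tool_rot: [3.14, 0.001, 2.77]
force: [-1.5, -0.6, 6.4]
width: 59.2
gripper_force: 65.0
```

Request:
play_rows(targets=[[0.6,0,0,-4,0],[0.6,0,0,-8,0],[0.6,0,0,-12,0],[0.6,-1.6,-3.8,-15,-4],[0.6,-3.3,-7.6,-15,-10],[0.6,-5,-11.5,-15,-16],[0.6,-6.6,-15.3,-15,-21.5],[0.6,-8.2,-19.2,-15,-21.5],[0.6,-9.6,-22.5,-15,-21.5],[0.6,-9.6,-22.5,-15,-21.5]])

```text
clock: 4.1
eef_pos: [555.7, 81.4, 218.9]
tool_rot: [-3.137, 0.001, 3.135]
force: [-0.1, 0.0, -2.5]
width: 59.6
gripper_force: 66.5
```

Run:
```python
from h import *
from scipy.optimize import least_squares
ctrl.get_image('wrist');ctrl.get_image('wrist')
s=ctrl.read_state(); print(s['clock'],s['eef_pos'].round(1),s['tool_rot'].round(4),s['width'],s['force'])
C,im,d,P=cloud('wrist'); save('w3.png',im)
S=P[(d>0)]
sp=S[(S[:,2]>40)&(S[:,2]<80)&(np.hypot(S[:,0]-557,S[:,1]+62)<30)]
print('spindle',np.median(sp,0),len(sp),sp[sp[:,2]>66].mean(0),(sp[sp[:,2]>66].max(0)+sp[sp[:,2]>66].min(0))/2)
for c in [(453,-62),(611,26),(609,-154)]:
    k=S[(S[:,2]>60)&(S[:,2]<75)&(np.hypot(S[:,0]-c[0],S[:,1]-c[1])<50)]
    if len(k)>20: print(c,cv2.minAreaRect(k[:,:2].astype(np.float32)),len(k),np.percentile(k[:,2],95))
# spool in hand, flange
m=(d>120)&(d<240); 
for r in ctrl.trace('wrist','spool'): print(r['confidence'],r['bbox'])
```

```text
4.2 [555.6  88.3 218.9] [ 3.1413e+00  1.2000e-03 -3.1409e+00] 59.20759286527683 [-0.191686    0.98077791 -2.75797334]
spindle [555.03747489 -61.47361934  61.59658294] 1001 [557.03462336 -65.13967674  70.24211854] [557.66418723 -65.74874279  70.18324155]
(453, -62) ((453.75555419921875, -65.71517944335938), (17.233030319213867, 64.20024108886719), 70.15864562988281) 2590 68.64656827866779
(611, 26) ((592.9342041015625, 3.2621428966522217), (10.144761085510254, 20.272769927978516), 88.13228607177734) 187 68.88799145451648
(609, -154) ((609.2116088867188, -147.8295440673828), (16.150745391845703, 44.624671936035156), 2.157686710357666) 1054 68.84527425684082
0.83 [501.1, 299.5, 638.5, 427.7]
0.68 [367.4, 155.1, 489.8, 277.0]
0.63 [212.4, 185.8, 415.7, 437.4]
```

View pics/w3.png

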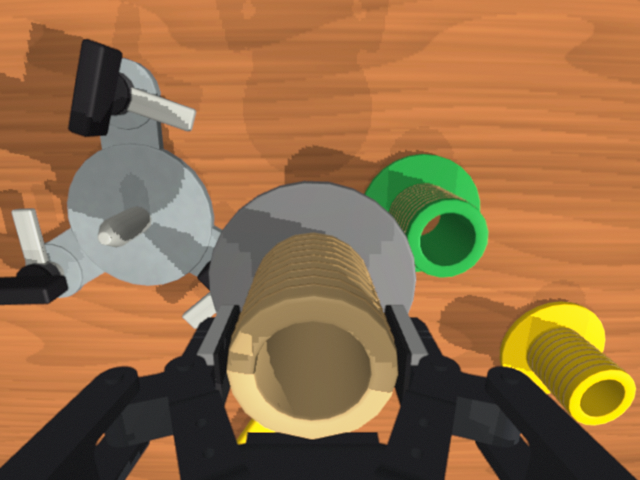

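Wrist view: spool held upright in the jaws, spindle tip at (108,235), front knob at (97,88), right knob at (30,285). The left knob is hidden behind the flange at (215,270). Spindle is at about (557,-65). Carrying over and lowering.

Request:
play_rows(targets=[[0.6,0,-3,0,0],[0.6,-0.1,-6.5,0,0],[0.6,-0.1,-10,0,0],[0.6,-0.1,-13,0,0],[0.6,-0.1,-15.3,1,0],[0.6,-0.1,-15.3,4,0],[0.6,-0.1,-15.3,6.5,0],[0.6,-0.1,-15.3,6.5,0],[0.6,-0.1,-15.3,7.5,0],[0.6,-0.1,-15.3,8.5,0]])

```text
clock: 5.3
eef_pos: [558.3, -62.7, 134.0]
tool_rot: [3.141, 0.003, -3.137]
force: [0.1, -0.8, -2.0]
width: 59.5
gripper_force: 66.5
```

Run:
```python
from h import *
s=ctrl.read_state(); print(s['clock'],s['eef_pos'].round(1),s['tool_rot'].round(4),s['width'],s['force'])
a,_=ctrl.get_image('scene'); b,_=ctrl.get_image('side')
save('sd.png',np.hstack([cv2.resize(a[130:280,220:380],(400,375)),cv2.resize(b[130:280,290:450],(400,375))]))
s=ctrl.read_state(); print(s['clock'],s['eef_pos'].round(1),s['force'])
```

```text
5.3 [558.3 -62.7 134. ] [ 3.1415  0.0032 -3.1366] 59.523565702635636 [ 0.08999074 -0.80821076 -1.95674913]
5.4 [556.6 -63.1 132.7] [-1.33592862 -0.49823159 -2.32476488]
```

View pics/sd.png

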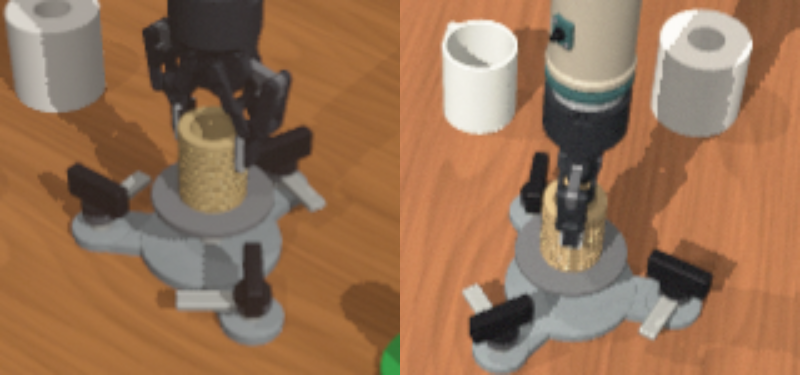

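The spool is over the spindle with the tip in the hole, and there is no contact force. Lowering slowly.

Request:
play_rows(targets=[[0.6,0,-0.1,0.8,0],[0.6,0,-0.1,1.6,0],[0.6,0,-0.1,2.4,0],[0.6,0,-0.1,3.2,0],[0.6,0,-0.1,3.8,0],[0.6,0,-0.1,4.3,0],[0.6,0,-0.1,4.6,0],[0.6,0,-0.1,4.8,0],[0.6,0,-0.1,4.8,0]])

```text
clock: 6.3
eef_pos: [556.9, -64.6, 85.1]
tool_rot: [3.142, -0.0, -3.138]
force: [-0.1, 0.2, -3.0]
width: 59.2
gripper_force: 66.5
```

Request:
play_rows(targets=[[0.6,0,0,0.1,0],[0.6,0,0,0.2,0],[0.6,0,0,0.2,0],[0.6,0,0,0.3,0],[0.6,0,0,0.3,0]])

```text
clock: 6.8
eef_pos: [557.0, -64.6, 82.4]
tool_rot: [-3.142, 0.0, -3.138]
force: [-0.3, -0.4, -1.8]
width: 59.1
gripper_force: 66.7
```

Request:
play_rows(targets=[[0.6,0,0,0.1,0],[0.6,0,0,0.1,0],[0.6,0,0,0.1,0]])

```text
clock: 7.1
eef_pos: [557.1, -64.7, 82.4]
tool_rot: [-3.141, 0.001, -3.138]
force: [-2.9, 0.2, 7.8]
width: 59.0
gripper_force: 67.5
```

Seated, with contact at +8 N. Opening and rising for a look.

Request:
play_rows(targets=[[0,0,0,0,0],[0,0,0,0,0],[0,0,0,0,0],[0,0,0,-1,0],[0,0,0,-4,0],[0,0,0,-8,0],[0,0,0,-12,0],[0,0,0,-16,0],[0,0,0,-18,0],[0,0,0,-18,0]])

```text
clock: 8.1
eef_pos: [558.9, -64.8, 265.4]
tool_rot: [-3.141, 0.008, -3.138]
force: [0.6, 0.4, 0.5]
width: 85.4
gripper_force: 0.0
```

```bash
cat > kn.py <<'E'
from h import *
import sys
ctrl.get_image('wrist')
s=ctrl.read_state(); print(s['clock'],s['eef_pos'].round(1),s['tool_rot'].round(4),s['width'])
C,im,d,P=cloud('wrist'); save(sys.argv[1],im)
ok=d>0; S=P[ok]; col=im[ok].astype(int)
c0=np.array([557,-65.])
for n,a in [('front',180),('left',60),('right',-60)]:
    c=c0+105*np.array([np.cos(np.radians(a)),np.sin(np.radians(a))])
    near=np.hypot(*(S[:,:2]-c).T)<75
    k=S[near&(S[:,2]>60)&(S[:,2]<74)&(np.hypot(*(S[:,:2]-c).T)<45)][:,:2].astype(np.float32)
    f=S[near&(S[:,2]>27)&(S[:,2]<37)&(col.mean(1)>130)&(col.max(1)[:,]>0)][:,:2]
    b=cv2.boxPoints(r:=cv2.minAreaRect(k)); e=[b[1]-b[0],b[2]-b[1]]; L=max(e,key=lambda v:np.hypot(*v))
    wa=np.degrees(np.arctan2(L[1],L[0])); m=np.array(r[0])
    print(n,'wing ctr',m.round(1),np.round(r[1],1),'wing dir mod180',round(wa%180,1),len(k),
      'finger ctr dir', np.degrees(np.arctan2(*(f.mean(0)-m)[::-1])).round(1) if len(f) else None,len(f))
Q=S[(np.hypot(*(S[:,:2]-c0).T)<38)&(S[:,2]>85)]
print('spool top',((Q.max(0)+Q.min(0))/2).round(1),np.median(Q[:,2]))
F=S[(np.hypot(*(S[:,:2]-c0).T)<52)&(np.hypot(*(S[:,:2]-c0).T)>40)&(S[:,2]<40)]; print('flange z',np.percentile(F[:,2],[5,50,95]))
E
python3 kn.py w4.png
```

```text
8.15 [557.6 -64.7 263.2] [-3.1412  0.0037 -3.1383] 85.06584701112747
front wing ctr [453.9 -66.6] [15.9 63.6] wing dir mod180 161.1 1686 finger ctr dir 70.9 1179
left wing ctr [611.3  22.6] [64.3 16.1] wing dir mod180 40.0 1172 finger ctr dir -50.0 695
right wing ctr [ 609.6 -158.2] [16.5 63.8] wing dir mod180 92.7 1274 finger ctr dir -178.1 855
spool top [559.7 -65.1 208.7] 320.23740282943913
flange z [18.59459919 20.2296307  21.48479666]
```

View pics/w4.png

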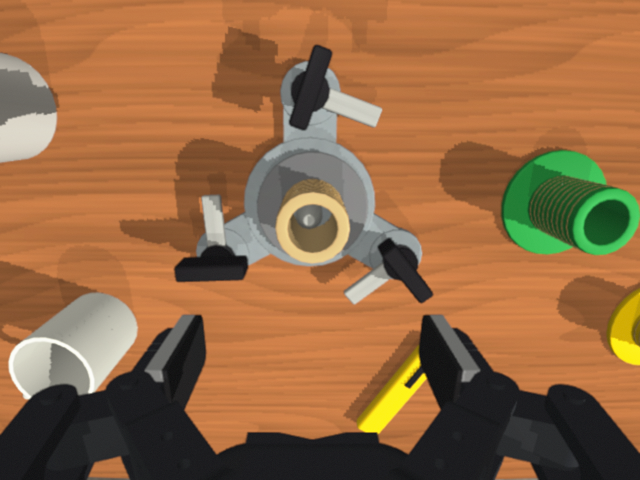

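Wrist view: spool seated (flange at z 20, spindle visible in the hole at (312,215)). Knobs are at (310,90), (403,265) and (210,268), with all fingers clear. Front knob first.

Request:
play_rows(targets=[[0,3,0,0,7],[0,6.5,-0.1,0,14],[0,9.5,-0.2,2,19],[0,10.3,-0.2,6,19],[0,10.3,-0.2,10.5,19],[0,10.3,-0.2,15,19],[0,10.3,-0.2,18,19],[0,10.3,-0.2,19.5,19],[0,10.3,-0.2,19.5,19],[0,10.3,-0.2,19.5,19]])

```text
clock: 9.2
eef_pos: [453.0, -66.9, 65.7]
tool_rot: [-3.141, -0.002, 2.813]
force: [-0.7, -0.2, 0.1]
width: 85.3
gripper_force: 0.0
```

Request:
play_rows(targets=[[1,0,0,0,0],[1,0,0,0,0],[1,0,0,0,0],[1,0,0,0,0],[1,0,0,0,0],[1,0,0,0,0]])

```text
clock: 9.8
eef_pos: [454.0, -67.5, 66.9]
tool_rot: [-3.141, 0.001, 2.813]
force: [-1.1, -1.5, 5.7]
width: 15.0
gripper_force: 58.4
```

Request:
play_rows(targets=[[1,0,0,0,8],[1,0,0,0,16],[1,0,0,0,24],[1,0,0,0,32],[1,0,0,0,40],[1,0,0,0,48],[1,0,0,0,56],[1,0,0,0,64],[1,0,0,0,69],[1,0,0,0,69]])

```text
clock: 10.8
eef_pos: [452.8, -68.4, 66.9]
tool_rot: [-3.141, 0.001, 1.605]
force: [-3.7, -3.0, 8.4]
width: 14.9
gripper_force: 59.1
```

Request:
play_rows(targets=[[1,0,0,0,3],[1,0,0,0,6],[1,0,0,0,6],[1,0,0,0,6]])

```text
clock: 11.2
eef_pos: [452.8, -67.8, 66.9]
tool_rot: [-3.14, 0.001, 1.508]
force: [-4.1, -3.6, 9.8]
width: 14.7
gripper_force: 74.8
```

```bash
python3 -c "
from h import *
s=ctrl.read_state();print(s['torque'],s['tool_rot'],s['qpos'].round(2))"
```

```text
[-0.57854855  0.80792457  1.01050072] [-3.14040480e+00  9.62066106e-04  1.50783392e+00] [-0.07  0.72  0.23  2.19 -0.55  0.29  0.58]
```

Torque is 1.0 N m against the stop, so the front knob is closed. Releasing and going over to the right knob.

Request:
play_rows(targets=[[0.3,0,0,0,0],[0.3,0,0,0,0],[0.3,0,0,0,0],[0.3,0,0,-3,0],[0.1,0,0,-7,0],[0,0,0,-10,0],[0,-1.6,3.2,-10,-5.5],[0,-3.5,7,-10,-5.5],[0,-5.5,11,-10,-5.5],[0,-7.3,14.5,-10,-5.5]])

```text
clock: 12.2
eef_pos: [595.7, -150.1, 166.5]
tool_rot: [3.141, -0.0, 1.601]
force: [-0.1, 0.4, 0.7]
width: 85.2
gripper_force: 0.0
```

Run:
```python
from h import *
ctrl.get_image('side'); s=ctrl.read_state(); T=T_tool()
print(s['eef_pos'],s['tool_rot'],(T[:3,:3].T@(np.array([609.6,-158.2,65])-s['eef_pos'])).round(1))
```

```text
[ 601.45091615 -154.68960907  166.88531724] [3.13273443 0.00608858 1.59915356] [ -3.1   7.1 102. ]
```

Request:
play_rows(targets=[[0,0,0,0,0],[0,0,0,0,0],[0,0,0,0,0]])

```text
clock: 12.55
eef_pos: [592.5, -148.3, 166.0]
tool_rot: [-3.14, -0.001, 1.601]
force: [0.7, 0.8, 0.7]
width: 85.2
gripper_force: 0.0
```

Request:
play_rows(targets=[[0,-0.5,0.8,1,0],[0,-1,1.6,4,0],[0,-1,1.6,7,0],[0,-1,1.6,9,0],[0,-1,1.6,10,0],[0,-1,1.6,10,0],[1,-1,1.6,10,0],[1,-1,1.6,10,0],[1,-1,1.6,10,0],[1,-1,1.6,10,0]])

```text
clock: 13.55
eef_pos: [610.5, -159.1, 67.1]
tool_rot: [3.14, 0.0, 1.6]
force: [-0.0, -0.6, -0.1]
width: 28.3
gripper_force: 0.0
```

Request:
play_rows(targets=[[1,0,0,0,0],[1,0,0,0,0]])

```text
clock: 13.75
eef_pos: [609.6, -159.0, 67.1]
tool_rot: [-3.141, -0.0, 1.6]
force: [-3.2, 0.6, 5.9]
width: 15.2
gripper_force: 59.4
```

Request:
play_rows(targets=[[1,0,0,0,8],[1,0,0,0,16],[1,0,0,0,24],[1,0,0,0,32],[1,0,0,0,40],[1,0,0,0,48],[1,0,0,0,56],[1,0,0,0,62],[1,0,0,0,66],[1,0,0,0,66]])

```text
clock: 14.75
eef_pos: [609.7, -159.0, 67.2]
tool_rot: [3.141, 0.002, 0.455]
force: [-1.8, 0.1, 6.2]
width: 14.8
gripper_force: 78.6
```

```bash
python3 -c "
from h import *
s=ctrl.read_state();print(s['torque'],s['tool_rot'],s['qpos'].round(2))"
```

```text
[-0.1033874   0.62301879  2.10837641] [3.14094128e+00 2.04058312e-03 4.55487177e-01] [-0.15  0.95  0.64  1.72 -0.78  0.75 -0.23]
```

Right knob is on its stop (2.1 N m). Now the left one.

Request:
play_rows(targets=[[0.3,0,0,0,0],[0.3,0,0,0,0],[0.3,0,0,0,0],[0.3,0,0,-3,0],[0.1,0,0,-7,0],[0,0,0,-10,0],[0,2,-4,-10,-7],[0,4,-8,-10,-14],[0,6,-12,-10,-14],[0,7.5,-15,-10,-14]])

```text
clock: 15.75
eef_pos: [612.4, 12.2, 166.2]
tool_rot: [-3.14, -0.001, 0.694]
force: [0.6, -0.0, -0.2]
width: 85.3
gripper_force: 0.0
```

Request:
play_rows(targets=[[0,0,0,0,0],[0,0,0,0,0],[0,0,0,0,0],[0,0,0,0,0]])

```text
clock: 16.15
eef_pos: [612.5, 6.6, 166.5]
tool_rot: [3.141, 0.0, 0.69]
force: [-0.2, 0.8, 0.5]
width: 85.2
gripper_force: 0.0
```

Run:
```python
from h import *
s=ctrl.read_state(); T=T_tool()
print(s['eef_pos'],np.degrees(s['tool_rot']),(T[:3,:3].T@(np.array([611.3,22.6,66])-s['eef_pos'])).round(1))
```

```text
[612.51348013   6.6079657  166.46030469] [1.79951106e+02 2.47149255e-02 3.95238958e+01] [  9.3 -13.2 100.4]
```

Request:
play_rows(targets=[[0,0.5,-0.7,1,0],[0,0.9,-1.3,4,0],[0,0.9,-1.3,7,0],[0,0.9,-1.3,9,0],[0,0.9,-1.3,9.9,0],[0,0.9,-1.3,9.9,0],[1,0.9,-1.3,9.9,0],[1,0.9,-1.3,9.9,0],[1,0.9,-1.3,9.9,0],[1,0.9,-1.3,9.9,0]])

```text
clock: 17.15
eef_pos: [611.6, 24.5, 68.1]
tool_rot: [3.141, -0.001, 0.693]
force: [0.7, -1.2, 0.1]
width: 28.3
gripper_force: 0.0
```

Request:
play_rows(targets=[[1,0,0,0,0],[1,0,0,0,0]])

```text
clock: 17.35
eef_pos: [612.0, 23.9, 68.1]
tool_rot: [3.14, -0.001, 0.693]
force: [0.9, -0.4, 3.9]
width: 15.1
gripper_force: 61.6
```

Request:
play_rows(targets=[[1,0,0,0,8],[1,0,0,0,16],[1,0,0,0,24],[1,0,0,0,32],[1,0,0,0,40],[1,0,0,0,48],[1,0,0,0,56],[1,0,0,0,64],[1,0,0,0,70],[1,0,0,0,70]])

```text
clock: 18.35
eef_pos: [612.2, 22.1, 68.1]
tool_rot: [3.139, -0.004, -0.53]
force: [1.0, -4.6, 2.4]
width: 15.1
gripper_force: 61.6
```

Request:
play_rows(targets=[[1,0,0,0,3],[1,0,0,0,4],[1,0,0,0,4]])

```text
clock: 18.65
eef_pos: [612.2, 22.1, 68.2]
tool_rot: [3.138, -0.004, -0.59]
force: [0.5, -5.9, 3.9]
width: 15.0
gripper_force: 79.0
```

```bash
python3 -c "
from h import *
s=ctrl.read_state();print(s['torque'],np.degrees(s['tool_rot']),s['qpos'].round(2))"
```

```text
[-1.19400247 -0.24968824  2.09190007] [179.80222261  -0.2558431  -33.82949467] [-0.57  1.02  0.88  1.78 -1.03  0.87 -1.36]
```

All three are on their stops. Releasing, rising and checking.

Request:
play_rows(targets=[[0.3,0,0,0,0],[0.3,0,0,0,0],[0.3,0,0,0,0],[0.3,0,0,-3,0],[0.1,0,0,-7,0],[0,0,0,-11,0],[0,0,2,-15,0],[0,0.1,5,-19,0],[0,0.2,8,-20,0],[0,0.3,10,-20,0]])

```text
clock: 19.65
eef_pos: [556.9, -61.8, 269.7]
tool_rot: [-3.139, -0.003, -0.6]
force: [-0.3, -0.7, -0.6]
width: 85.3
gripper_force: 0.0
```

Request:
play_rows(targets=[[0,0,0,0,0],[0,0,0,0,0],[0,0,0,0,0]])

```text
clock: 19.95
eef_pos: [557.9, -58.2, 266.6]
tool_rot: [-3.141, 0.001, -0.596]
force: [0.3, 1.5, 0.3]
width: 85.3
gripper_force: 0.0
```

```bash
python3 kn.py w5.png
```

```text
20.0 [557.8 -58.3 266.6] [ 3.1416e+00  1.1000e-03 -5.9630e-01] 85.55578438691153
front wing ctr [454.5 -66.4] [64.1 17.1] wing dir mod180 88.7 1186 finger ctr dir -0.7 752
left wing ctr [612.1  22.7] [16.8 62.8] wing dir mod180 149.5 1377 finger ctr dir -120.7 820
right wing ctr [ 610.4 -158.6] [64.2 16. ] wing dir mod180 29.4 1690 finger ctr dir 118.5 1076
spool top [558.5 -68.  210.5] 321.80518441862
flange z [18.92086338 20.34156593 32.01638012]
```

View pics/w5.png

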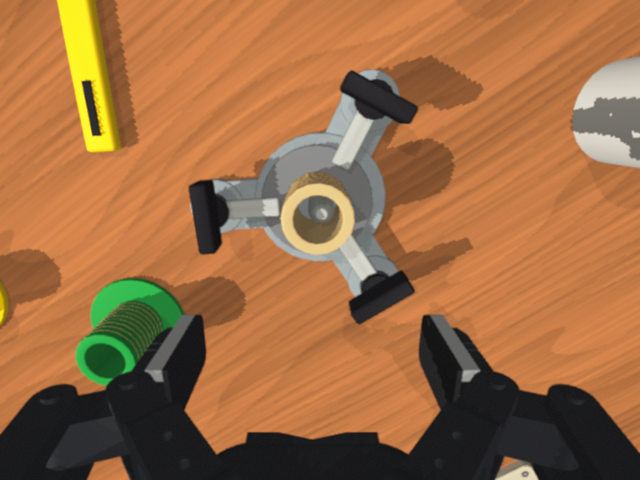

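The picture shows the spool seated at (318,205). All three fingers, from the knobs at (375,97), (207,215) and (382,295), point at the spindle over the flange, and the gripper is open and clear.

```bash
python3 -c "
from cell import ctrl
print(ctrl.finish_job())"
```

```text
the job is handed in; nothing more can be done
None
```

The twine spool is seated on the spindle with all three clamps turned to their end stops over the flange, the gripper is open and clear, and the job was handed in at about 20 s of the 69 s allowed.

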